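# Lay the upended kit carton flat and square it to the labelling stop

### The job

The blue kit carton has been left standing on its end in front of the metal stop bar. Push it over with the fingertips so that it lies flat on one of its broad faces, then gently push it along the desk until one long side is flush against the front of the bar, with no part of the carton beyond the bar's ends. Do not grip or lift the carton, leave the white carton and everything else on the desk where it is, and finish clear of everything.

Things in the scene. Friction and masses are not known exactly. Their poses are not given: they have to be found in the camera images.
- kit_carton: blue cardboard carton, 170 (x) by 90 (y) by 50 mm (z), 0.13 to 0.25 kg, closed, loose; origin at the centre of one broad 170 x 90 face, z pointing into the carton. At the start it stands on a small end, 170 mm tall, x vertical, its 50 mm thickness running roughly along the stop bar; 100 to 170 mm in front of the bar (centre lines), left or right of the bar's middle.
- carton_centre (a point): middle of the blue carton's volume: 25 mm from each broad face, 45 mm from each long side, 85 mm from each end; axes as the carton. Pushed level near its top across the 50 mm thickness the carton tips; past about 17 degrees it falls by itself. There is free desk for that on the side towards the bar's middle.
- stop_bar: aluminium stop bar fixed to the desk, 400 mm long, 20 mm deep, 36 mm high with rounded edges; origin at the middle of its underside, y along its length, z up, x pointing away from the robot; its flat front face, towards the robot, is at x = -10 mm in its frame. Two low screwed feet lie behind it.
- white_carton: small white carton, 68 x 105 x 92 mm tall, loose, standing on the other side of the bar's middle in front of the bar; origin at the centre of its underside. Leave it alone.
- mug: white mug, 79 x 114 x 89 mm with handle, the nearer of two mugs, standing loose at the left; origin at the centre of its underside. Leave it alone.
- code_scanner: black hand scanner, 152 x 64 x 50 mm, lying loose at the right; origin at the centre of its underside. Leave it alone.
- label_roll: roll of white labels, 84 mm across, 38 mm high, lying flat and loose at the right; origin at the centre of its underside. Leave it alone.
- marker_a: white marker pen with black cap, 132 x 12 x 13 mm, lying loose at the desk's front right; origin at the centre of its underside. Leave it alone.
Things that resemble listed ones, but are neither listed nor needed, are in the scene too. Leave any red or yellow look-alike of the kit_carton alone.

How it is judged:
On the way:
1. the blue carton lies flat on a broad face on the desk ((angle between kit_carton's own z axis and vertical below 0.06 rad or angle between kit_carton's own z axis and vertical above 3.0816 rad) and height (world z) of carton_centre between 0.018 and 0.032 m), for 0.2 s.
At the end, for the whole second after the job is handed in: the blue carton lies at rest flat on the desk, a long side against the bar's front (gap under 5 mm, parallel within 0.04 rad), its middle within 120 mm of the bar's middle along the bar; every other listed loose thing is within 20 mm of where it stood (all of step 1 and x of carton_centre in the frame of stop_bar between -0.06 and -0.048 m and angle between the x axis of kit_carton and the y axis of stop_bar, either way round below 0.04 rad and y of carton_centre in the frame of stop_bar between -0.12 and 0.12 m and linear speed of kit_carton below 0.02 m/s and angular speed of kit_carton below 0.1 rad/s and distance of each of white_carton, mug, code_scanner, label_roll, marker_a from where it was at the start of the episode below 0.02 m); the robot touches nothing.
It fails at once if the carton is pressed with more than 40 N (contact force between the fingers and kit_carton above 40 N).
It fails at once if the blue carton is lifted off the desk (height (world z) of carton_centre above 0.102 m or ((angle between kit_carton's own z axis and vertical below 0.1 rad or angle between kit_carton's own z axis and vertical above 3.0416 rad) and height (world z) of carton_centre above 0.048 m)).
It fails at once if another thing on the desk is moved more than 20 mm (distance of any of white_carton, mug, code_scanner, label_roll, marker_a from where it was at the start of the episode above 0.02 m).
It fails at once if the white carton is tipped (angle between white_carton's own z axis and vertical above 0.2 rad).
It also fails if it takes over 56 s, if anything falls off the work surface, if the arm or the gripper's body presses on something with over 40 N, if the wrist force passes 120 N, or if a joint passes its speed limit or range.

### The arm

A 6-joint arm with a two-finger parallel gripper is mounted at the origin on a cart in front of the work surface, level with it; the furniture and walls round the work are solid. World frame = base frame: x ahead of the robot, y to its left, z up, the work surface at z = 0. Lengths are in m, angles in rad, forces in N, time in s.
With the tool pointing down it reaches from about 0.3 to 1 m from the base axis. Payload 5.1 kg.
Tool frame: the origin (TCP) lies on the centre line of the jaws, within the pads' length; the fingertips stand manip.finger_overhang ahead of it and the grasp point (between the pads) lies 8 mm behind it (manip.finger_overhang is the distance from the TCP to the fingertips, in m); z points along the fingers, y is the line along which they close (so a half turn about z gives the same grasp; the last joint's range is limited). The gripper opens to 95 mm and grips with 3 to 60 N. Pads are 20 mm wide; open, the fingers measure 119 mm over their backs; the gripper's body (75 mm by 180 mm) begins 59 mm behind the grasp point.
Start: joints at [1.186, 0.124, 1.65, -0, 1.367, -0.083], TCP at [0.193, 0.621, 0.226] pointing down, gripper open.
Joint ranges: [-2.61, 2.61], [-1.02, 2.33], [0.03, 2.71], [-1.35, 4.49], [0.32, 2.68], [-2.91, 2.91]. Speed limits (rad/s): [2.57, 2.57, 3.14, 3.14, 3.14, 3.14].

### API

Orientations are given as a rotation vector (axis times angle).
In Python, from cell import manip gives the robot as it stands.
- The arm moves only by the tool jog_arm, never from a script. Its argument "increments" is a list of rows, each a list of 3 entries, a list of its own where there are three numbers: the opening, from 0 (shut) to 1 (fully open), then the shift along the tool's x, y, z in m, then the turn about the tool's z in degrees. A call has 1 to 12 rows; each row shifts and turns the commanded pose from where the row before left it, along the tool's axes as they then stand; what a row does not reach is not made up. A row lasts 1/10 s, in which the tool goes at most 50 mm and 8.59 degrees, less where a joint would pass 70% of its speed; a pose out of reach is approached as far as the arm can. A call with a gripper value outside its range is refused whole. The fingers move at their own pace and stop on an object; "grip_force" is the grip in N (left out, the last holds). Time passes only in rows, so rows that do not move let the fingers close. It gives the time, the measured TCP pose, the force and the opening at its end, in the units of the state.
- manip.sense(): the state, without advancing time (a new reading comes with each control period).
- manip.camera(name): name is "side" or "top"; returns (picture, depth): 480x640x3 uint8, blue, green, red; 480x640 float32, m along the optical axis (not along the pixel's ray), 0 where there is no reading.
- manip.camera_model(name): a dict with "vertical_fov" (degrees; the focal length in pixels is half the picture's height over the tangent of half this angle, whatever the lens; pixels are square), "cx", "cy" (the principal point, pixels), "k1" (the pictures are not rectified: a ray, as slopes to the right and down, at radius r is drawn at 1 + k1 r^2 times it, then the intrinsics apply), "rvec" (rotation vector, rad) and "tvec" (3), from world to camera coordinates, as OpenCV has them. Camera axes: x right, y down, z forward; pixel columns grow to the right and rows downward; lengths in m; the calibration is good to about 2 mm. A picture is of the moment at which its call begins. camera_model takes no time and is no camera call.
- manip.finish_job(): hands the job in, once; it reports no verdict.
Trained networks look in the newest picture that a camera, given by its name, has taken for a name from the list of things; names that differ only in an ending like _2 or _b are one class to them, and where a whole thing is asked for, a point or a joint stands for the part that bears it (a point fixed in the world has none). Each returns a list of dicts, best first, with "confidence" (0 to 1); they miss things now and then, are a little off and sometimes report something else, mostly with a low value. They report only what shows in the picture. A call takes as long as a camera call. They do not tell look-alikes from the thing itself.
- manip.silhouettes(thing, camera): "mask" (480x640 bool, what is visible of it) and "uv" ([column, row] in pixels, amid what is visible of it).
The state is a dict: "time_s": time; "joint_pos": joint angles; "qvel": joint speeds; "tau": joint torques, N m; "tool_pos": TCP position; "ee_rot": TCP orientation; "wrist_force": force on the tool from outside, world axes, zero at the start; "ft_torque": the same for the moment, N m; "gripper_width": opening from 0.0 (shut) to 1.0 (fully open).
Only numpy, scipy, OpenCV 4.12 (cv2) and the standard library are available. Lean on these libraries where they do the work, as an engineer would, in place of code of your own. Each camera call takes 0.05 s, during which the arm holds its last target. There are 200 camera calls.

## Working session

There is one attempt and no reset: what is moved stays moved. The work goes in short steps, Python scripts to look and compute and a tool call to move; the robot and the scene stay as the last step left them, time stands still between calls to the robot, and variables do not carry over. Pictures are saved under pics/ and viewed, on a budget of 10 in all, crops included, one or two more only if the job needs it, and the job is handed in when it is done.

Besides the shell and the picture viewer there is one more tool, called after "Request:" by a JSON object that holds its "fn" and its "kwargs", one argument or row to a line. jog_arm: Moves the arm, as the interface text tells. Its arguments: {"type":"object","properties":{"increments":{"type":"array","items":{"type":"array"}},"grip_force":{"type":"number"}},"required":["increments"]}

```bash
mkdir -p pics; ls
cat > h.py <<'E'
import numpy as np, cv2
from cell import manip
def model(n):
    m=manip.camera_model(n); f=240/np.tan(np.radians(m["vertical_fov"])/2)
    R,_=cv2.Rodrigues(np.array(m["rvec"],float)); return f,m["cx"],m["cy"],m["k1"],R,np.array(m["tvec"],float)
def cloud(n,depth):
    f,cx,cy,k1,R,t=model(n)
    v,u=np.mgrid[0:480,0:640]; xd=(u-cx)/f; yd=(v-cy)/f; x,y=xd.copy(),yd.copy()
    for _ in range(10):
        s=1+k1*(x*x+y*y); x,y=xd/s,yd/s
    P=np.stack([x*depth,y*depth,depth],-1)-t
    return P@R   # world, HxWx3
E
python3 - <<'E'
from h import *
print(manip.finger_overhang, manip.sense())
for n in("side","top"):
    p,d=manip.camera(n); cv2.imwrite(f"pics/{n}0.png",p); W=cloud(n,d); np.save(f"{n}0.npy",W)
    for th in("kit_carton","stop_bar","white_carton","mug","code_scanner","label_roll","marker_a"):
        for r in manip.silhouettes(th,n)[:4]:
            m=r["mask"]&(d>0); q=W[m]
            print(n,th,round(r["confidence"],2),np.round(r["uv"]),m.sum(),np.percentile(q,[2,50,98],axis=0).round(3).tolist() if len(q) else "")
E
```

```text
pics
0.011 {'time_s': 0.0, 'joint_pos': array([ 1.18640271e+00,  1.24498528e-01,  1.65159304e+00, -5.73933358e-05,
        1.36749501e+00, -8.26176521e-02]), 'qvel': array([ 1.55498840e-03,  5.29731850e-04,  7.66542968e-05,  4.82027971e-04,
       -2.07796463e-04,  2.90905572e-04]), 'tau': array([ 2.37341801e-04, -4.17615867e+01, -3.59922087e+01,  7.73835741e-02,
        4.94475605e-02, -1.89610450e-04]), 'tool_pos': array([0.1930238 , 0.62006425, 0.22443914]), 'ee_rot': array([-4.72152468e-01, -3.10549704e+00,  3.06707934e-03]), 'wrist_force': array([-0.18047168,  0.62731622,  0.5497333 ]), 'ft_torque': array([-0.04640853, -0.03926308, -0.02229939]), 'gripper_width': 1.0024311888899278}
side kit_carton 0.96 [251. 230.] 1986 [[0.392, 0.164, 0.004], [0.431, 0.173, 0.091], [0.483, 0.211, 0.168]]
side kit_carton 0.88 [300. 232.] 1992 [[0.521, 0.079, 0.0], [0.561, 0.091, 0.09], [0.606, 0.131, 0.168]]
side kit_carton 0.63 [360. 216.] 1003 [[0.759, 0.157, 0.001], [0.784, 0.174, 0.093], [0.842, 0.236, 0.168]]
side stop_bar 0.59 [366. 273.] 1214 [[0.663, -0.248, -0.002], [0.68, -0.104, 0.023
[... 922 characters left out ...]
 0.082, 0.0], [0.558, 0.108, 0.167], [0.611, 0.14, 0.173]]
top white_carton 0.84 [380. 237.] 1056 [[0.477, -0.221, 0.016], [0.525, -0.184, 0.091], [0.58, -0.153, 0.097]]
top mug 0.57 [189. 268.] 939 [[0.417, 0.324, -0.002], [0.461, 0.375, 0.03], [0.502, 0.412, 0.089]]
top code_scanner 0.82 [471. 285.] 849 [[0.32, -0.511, 0.016], [0.389, -0.457, 0.035], [0.439, -0.404, 0.054]]
top code_scanner 0.67 [273. 226.] 937 [[0.521, 0.082, 0.003], [0.559, 0.106, 0.167], [0.611, 0.14, 0.173]]
top label_roll 0.98 [446. 207.] 649 [[0.59, -0.426, -0.001], [0.629, -0.389, 0.037], [0.667, -0.351, 0.043]]
top marker_a 0.43 [400. 302.] 143 [[0.317, -0.293, 0.004], [0.351, -0.247, 0.01], [0.379, -0.188, 0.015]]
```

Run:
```python
from h import *
for n in("top","side"):
    p=cv2.imread(f"pics/{n}0.png"); W=np.load(f"{n}0.npy")
    x0,y0=(160,110) if n=="top" else (180,140)
    cv2.imwrite(f"pics/{n}0c.png",cv2.resize(p[y0:y0+225,x0:x0+300],None,fx=2.6,fy=2.6,interpolation=cv2.INTER_CUBIC))
W=np.load("top0.npy"); z=W[...,2]
def rect(m,name):
    q=W[m][:,:2].astype(np.float32); r=cv2.minAreaRect(q); print(name,len(q),np.round(r[0],4),np.round(r[1],4),round(r[2],2),'range',q.min(0).round(3),q.max(0).round(3))
box=lambda a,b,c,d,e,f:(W[...,0]>a)&(W[...,0]<b)&(W[...,1]>c)&(W[...,1]<d)&(z>e)&(z<f)
rect(box(.50,.63,.06,.16,.155,.185),"centre carton top")
rect(box(.38,.50,.14,.24,.155,.185),"left carton top")
rect(box(.74,.86,.14,.27,.155,.185),"rear carton top")
rect(box(.45,.6,-.24,-.13,.08,.105),"white top")
rect(box(.64,.78,-.30,.2,.028,.046),"bar top")
b=W[box(.64,.78,-.30,.2,.03,.044)][:,:2]
for y in np.arange(-.26,.16,.04):
    s=b[abs(b[:,1]-y)<.012]
    if len(s): print(round(y,2),np.percentile(s[:,0],[3,50,97]).round(4))
```

```text
centre carton top 617 [0.5686 0.1118] [0.0488 0.0909] 80.0 range [0.52  0.081] [0.617 0.142]
left carton top 689 [0.4384 0.1928] [0.091  0.0514] 6.59 range [0.393 0.164] [0.485 0.222]
rear carton top 598 [0.8029 0.2066] [0.0919 0.0525] 56.17 range [0.76  0.156] [0.848 0.257]
white top 911 [ 0.5302 -0.1885] [0.1058 0.0695] 2.34 range [ 0.477 -0.224] [ 0.583 -0.153]
bar top 941 [ 0.6972 -0.0183] [0.4576 0.0753] 76.78 range [ 0.663 -0.246] [0.78 0.2 ]
-0.22 [0.6646 0.6734 0.6827]
-0.18 [0.6681 0.6776 0.69  ]
-0.14 [0.6711 0.681  0.6897]
-0.1 [0.675  0.6845 0.6945]
-0.06 [0.679  0.6875 0.6981]
-0.02 [0.683  0.6919 0.7013]
0.02 [0.6868 0.6954 0.7058]
0.06 [0.6905 0.6995 0.7066]
0.1 [0.6947 0.7036 0.7151]
0.14 [0.6955 0.706  0.7159]
```

View pics/top0c.png

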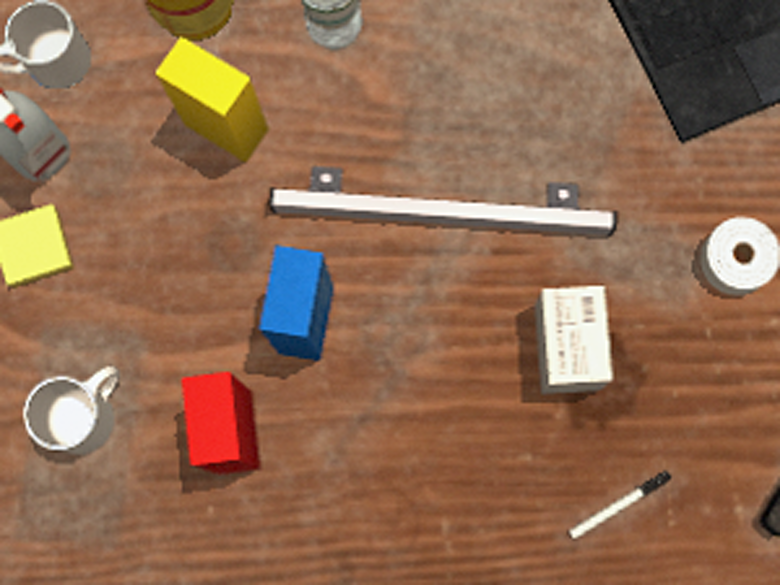

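View pics/side0c.png

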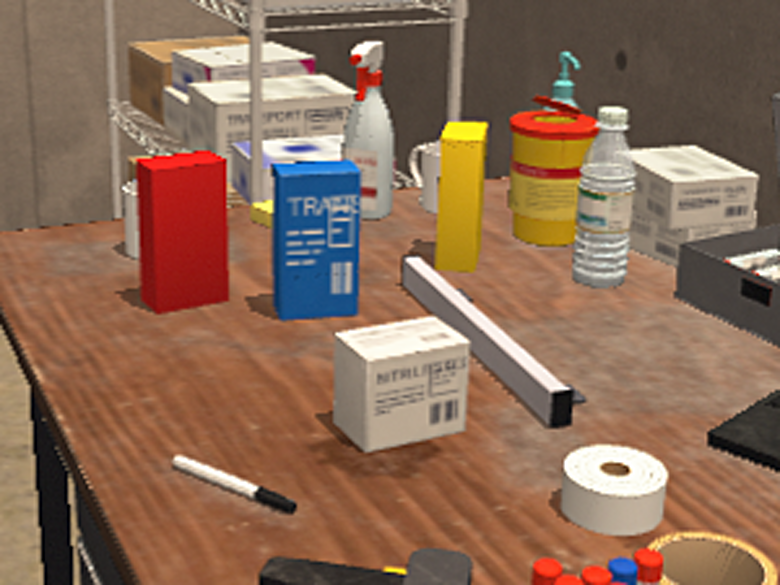

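Three standing cartons resemble the kit carton. In the full top picture they are red at about (243,272), blue at (274,228) and yellow at (240,146). The enlarged crops show the blue one at crop (295,300), with its 90×50 top in front of the bar's left half, so that is the kit carton. Measured positions (m):
- **Blue carton:** centre (0.569, 0.112), thickness axis at 80°.
- **Bar:** axis at about 84.8°.
- **White carton:** its edge is at y = -0.153, so there is room for the blue carton to fall towards -y.

I'll move above the left side of the blue carton with the fingers shut.

Request:
{"fn": "jog_arm", "kwargs": {
  "increments": [
    [0, [0, 0, 0], -7],
    [0, [-0.038, -0.031, 0], 0],
    [0, [-0.038, -0.031, 0], 0],
    [0, [-0.038, -0.031, 0], 0],
    [0, [-0.038, -0.031, 0], 0],
    [0, [-0.038, -0.031, 0], 0],
    [0, [-0.038, -0.031, 0], 0],
    [0, [-0.038, -0.031, 0], 0],
    [0, [-0.038, -0.031, 0], 0],
    [0, [-0.038, -0.031, 0], 0],
    [0, [-0.038, -0.031, 0], 0],
    [0, [-0.038, -0.031, 0], 0]
  ],
  "grip_force": 10
}}

```text
time_s: 2.0
tool_pos: [0.5447, 0.2087, 0.226]
ee_rot: [0.282, 3.128, 0.001]
wrist_force: [0.7, 0.8, 0.9]
gripper_width: 0.048
```

Request:
{"fn": "jog_arm", "kwargs": {
  "increments": [
    [0, [-0.04, -0.025, 0], 0],
    [0, [0, 0, 0], 0],
    [0, [0, 0, 0.038], 0],
    [0, [0, 0, 0.038], 0],
    [0, [0, 0, 0], 0],
    [0, [0, 0, 0], 0]
  ]
}}

```text
time_s: 2.6
tool_pos: [0.5778, 0.1791, 0.1495]
ee_rot: [-0.281, -3.127, 0.001]
wrist_force: [0.6, 1.3, 0.1]
gripper_width: 0.005
```

Run:
```python
from h import *
print(manip.sense()["tool_pos"])
p,d=manip.camera("top");cv2.imwrite("pics/t1.png",p)
q,d=manip.camera("side")
a=cv2.resize(p[150:290,200:340],None,fx=2.8,fy=2.8); b=cv2.resize(q[140:280,210:350],None,fx=2.8,fy=2.8)
cv2.imwrite("pics/c1.png",np.hstack([a,b]))
```

```text
[0.57778898 0.17905795 0.14949914]
```

View pics/c1.png

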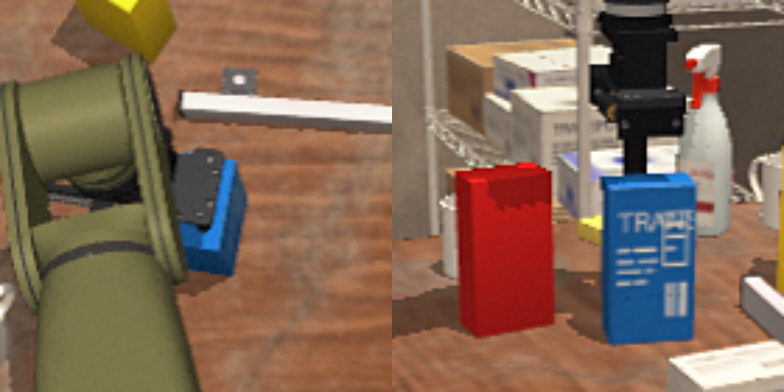

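The shut fingers stand behind the blue carton's broad face (crop (640,160) in the right half), near its middle. I'll push towards the bar's middle to tip it.

Request:
{"fn": "jog_arm", "kwargs": {
  "increments": [
    [0, [0, -0.01, 0], 0],
    [0, [0, -0.01, 0], 0],
    [0, [0, -0.01, 0], 0],
    [0, [0, -0.006, 0], 0],
    [0, [0, -0.006, 0], 0],
    [0, [0, -0.006, 0], 0],
    [0, [0, -0.006, 0], 0]
  ]
}}

```text
time_s: 3.4
tool_pos: [0.5687, 0.125, 0.1496]
ee_rot: [-0.282, -3.129, -0.0]
wrist_force: [-0.3, -0.1, -0.6]
gripper_width: 0.005
```

Request:
{"fn": "jog_arm", "kwargs": {
  "increments": [
    [0, [0, -0.006, 0], 0],
    [0, [0, -0.006, 0], 0],
    [0, [0, -0.006, 0], 0],
    [0, [0, -0.006, 0], 0],
    [0, [0, -0.006, 0], 0],
    [0, [0, -0.006, 0], 0],
    [0, [0, 0, 0], 0],
    [0, [0, 0, 0], 0],
    [0, [0, 0, 0], 0],
    [0, [0, 0, 0], 0]
  ]
}}

```text
time_s: 4.4
tool_pos: [0.5624, 0.0903, 0.1497]
ee_rot: [-0.281, -3.129, -0.0]
wrist_force: [-0.0, 0.1, 0.2]
gripper_width: 0.004
```

Run:
```python
from h import *
p,d=manip.camera("top");W=cloud("top",d)
q,d=manip.camera("side")
a=cv2.resize(p[150:290,220:420],None,fx=2,fy=2); b=cv2.resize(q[140:280,220:420],None,fx=2,fy=2)
cv2.imwrite("pics/c2.png",np.hstack([a,b]))
```

```text
(no output)
```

View pics/c2.png

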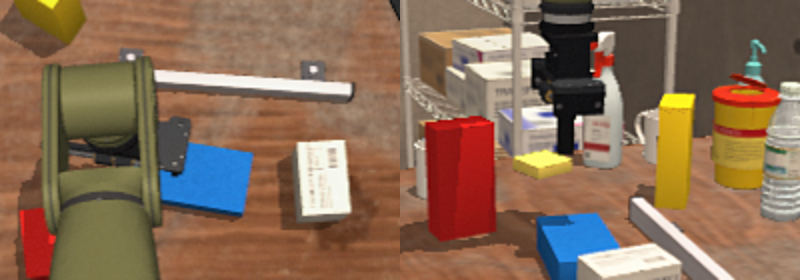

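The carton lies flat at about crop (205,175) in the left half, clear of the white carton. I'll back off above its front side, open the fingers, align with the bar and measure.

Request:
{"fn": "jog_arm", "kwargs": {
  "increments": [
    [1, [0, 0, -0.03], 0],
    [1, [0.034, -0.035, 0], -5],
    [1, [0.034, -0.035, 0], 0],
    [1, [0.034, -0.035, 0], 0],
    [1, [0.034, 0, 0], 0],
    [1, [0, 0, 0], 0],
    [1, [0, 0, 0], 0]
  ]
}}

```text
time_s: 5.2
tool_pos: [0.4148, 0.0014, 0.1801]
ee_rot: [0.145, 3.136, -0.0]
wrist_force: [-0.2, -0.2, -0.3]
gripper_width: 0.535
```

```bash
cat > meas.py <<'E'
from h import *
p,d=manip.camera("top");W=cloud("top",d); s=manip.sense(); print(s["tool_pos"],s["ee_rot"])
hsv=cv2.cvtColor(p,cv2.COLOR_BGR2HSV); blue=cv2.inRange(hsv,(95,120,40),(125,255,255))>0
m=blue&(W[...,2]>.042)&(W[...,2]<.062)&(W[...,0]>.4)&(W[...,0]<.72)&(abs(W[...,1])<.2)
r=cv2.minAreaRect(W[m][:,:2].astype(np.float32)); print("carton",m.sum(),np.round(r,4) if 0 else (np.round(r[0],4),np.round(r[1],4),round(r[2],2)),"z",np.median(W[m][:,2]))
c=cv2.boxPoints(r); print(c.round(3).tolist())
z=W[...,2]; hi=(p.min(2)>120)&(z>.028)&(z<.046)&(W[...,0]>.655)&(W[...,0]<.73)&(W[...,1]>-.27)&(W[...,1]<.17)
b=W[hi][:,:2]
fit=np.polyfit(b[:,1],b[:,0],1)
fit=np.polyfit(b[:,1],b[:,0],1) if 1 else fit
print("bar slope,x0",fit.round(4),"y range",np.percentile(b[:,1],[0.5,99.5]).round(3),len(b))
th=np.arctan(fit[0]); yb=np.array([np.sin(th),np.cos(th)]); xb=np.array([np.cos(th),-np.sin(th)])
ym=np.percentile(b[:,1],[0.5,99.5]).mean(); o=np.array([np.polyval(fit,ym),ym]); e=np.array(r[0])-o
a=r[2] if r[1][0]>r[1][1] else r[2]+90
print("carton in bar",(e@xb).round(4),(e@yb).round(4),"bar angle",round(90-np.degrees(th),2),"carton long angle",round(a,2))
t=s["tool_pos"][:2]-o; print("tool in bar",(t@xb).round(4),(t@yb).round(4))
x0,y0=200,140
cv2.imwrite("pics/m.png",cv2.resize(p[y0:y0+160,x0:x0+240],None,fx=3,fy=3))
E
python3 meas.py
```

```text
[0.41537986 0.00152555 0.18020849] [ 1.44482975e-01  3.13664032e+00 -1.38995879e-04]
carton 1516 (array([ 0.549 , -0.0014]), array([0.17  , 0.0893]), 81.32) z 0.049324553583698666
[[0.492000013589859, -0.07900000363588333], [0.5799999833106995, -0.09200000017881393], [0.6060000061988831, 0.07599999755620956], [0.5180000066757202, 0.08900000154972076]]
bar slope,x0 [0.0883 0.6937] y range [-0.242  0.145] 809
carton in bar -0.144 0.0343 bar angle 84.96 carton long angle 81.32
tool in bar -0.2774 0.0254
```

View pics/m.png

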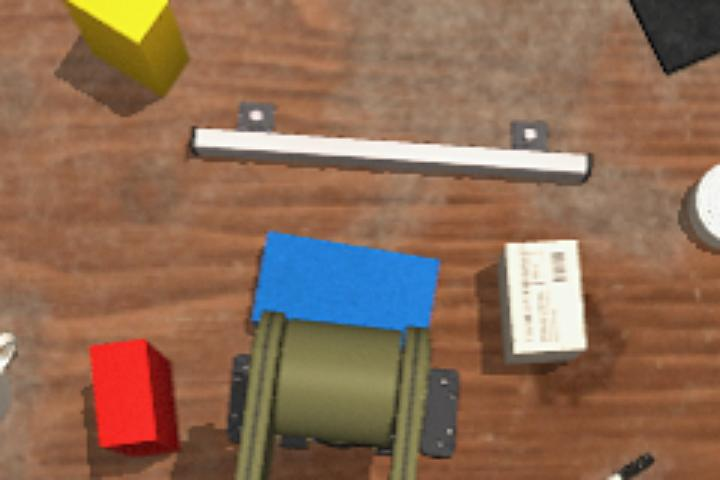

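Carton measured in the bar frame: centre (-0.144, 0.034), lying flat and about 3.6° off parallel. The two open fingers will square it against the bar. Next I descend in front of it and start the push.

Request:
{"fn": "jog_arm", "kwargs": {
  "increments": [
    [1, [0, 0.009, 0], 0],
    [1, [0, 0, 0.04], 0],
    [1, [0, 0, 0.04], 0],
    [1, [0, 0, 0.04], 0],
    [1, [0, 0, 0.027], 0],
    [1, [0, 0, 0], 0],
    [1, [0, 0, 0], 0],
    [1, [0, 0, 0], 0],
    [1, [-0.02, 0, 0], 0],
    [1, [-0.02, 0, 0], 0],
    [1, [-0.01, 0, 0], 0],
    [1, [-0.01, 0, 0], 0]
  ]
}}

```text
time_s: 6.45
tool_pos: [0.4769, 0.0048, 0.0342]
ee_rot: [0.145, 3.136, -0.0]
wrist_force: [-1.6, -0.2, -0.1]
gripper_width: 1.0
```

Request:
{"fn": "jog_arm", "kwargs": {
  "increments": [
    [1, [-0.006, 0, 0], 0],
    [1, [-0.006, 0, 0], 0],
    [1, [-0.006, 0, 0], 0],
    [1, [-0.006, 0, 0], 0],
    [1, [-0.006, 0, 0], 0],
    [1, [-0.006, 0, 0], 0],
    [1, [-0.006, 0, 0], 0],
    [1, [-0.006, 0, 0], 0],
    [1, [-0.006, 0, 0], 0],
    [1, [-0.006, 0, 0], 0]
  ]
}}

```text
time_s: 7.45
tool_pos: [0.5355, -0.0007, 0.0326]
ee_rot: [-0.145, -3.138, 0.0]
wrist_force: [-1.8, 0.5, -0.4]
gripper_width: 1.001
```

```bash
python3 meas.py
```

```text
[ 0.53646481 -0.00081904  0.03293044] [ 1.45133501e-01  3.13686031e+00 -4.25762500e-05]
carton 107 (array([ 0.6121, -0.0032]), array([0.1682, 0.0475]), 84.4) z 0.05025548166980789
[[0.5799999833106995, -0.08500000089406967], [0.628000020980835, -0.08900000154972076], [0.6439999938011169, 0.07800000160932541], [0.597000002861023, 0.08299999684095383]]
bar slope,x0 [0.0887 0.6937] y range [-0.242  0.145] 816
carton in bar -0.081 0.0383 bar angle 84.93 carton long angle 84.4
tool in bar -0.1566 0.034
```

Aligned. About 46 mm of gap remains, so I'll push 42 mm and then creep.

Request:
{"fn": "jog_arm", "kwargs": {
  "increments": [
    [1, [-0.005, 0, 0], 0],
    [1, [-0.005, 0, 0], 0],
    [1, [-0.005, 0, 0], 0],
    [1, [-0.005, 0, 0], 0],
    [1, [-0.005, 0, 0], 0],
    [1, [-0.005, 0, 0], 0],
    [1, [-0.004, 0, 0], 0],
    [1, [-0.003, 0, 0], 0],
    [1, [-0.002, 0, 0], 0],
    [1, [-0.001, 0, 0], 0],
    [1, [-0.001, 0, 0], 0],
    [1, [-0.001, 0, 0], 0]
  ]
}}

```text
time_s: 8.7
tool_pos: [0.5768, -0.0045, 0.0327]
ee_rot: [-0.145, -3.138, -0.0]
wrist_force: [-1.3, 0.4, 1.3]
gripper_width: 0.999
```

Request:
{"fn": "jog_arm", "kwargs": {
  "increments": [
    [1, [-0.001, 0, 0], 0],
    [1, [-0.001, 0, 0], 0],
    [1, [0, 0, 0], 0],
    [1, [0, 0, 0], 0]
  ]
}}

```text
time_s: 9.1
tool_pos: [0.579, -0.0047, 0.0327]
ee_rot: [0.145, 3.138, -0.0]
wrist_force: [-0.7, -0.4, 0.4]
gripper_width: 1.003
```

```bash
python3 meas.py
```

```text
[ 0.57902318 -0.0047247   0.03268219] [ 1.44992895e-01  3.13762159e+00 -2.06474675e-05]
carton 93 (array([ 0.6355, -0.005 ]), array([0.169 , 0.0887]), 84.59) z 0.04933595650513434
[[0.5830000042915344, -0.08500000089406967], [0.671999990940094, -0.09300000220537186], [0.6880000233650208, 0.07500000298023224], [0.5989999771118164, 0.08299999684095383]]
bar slope,x0 [0.093 0.695] y range [-0.243  0.145] 591
carton in bar -0.0587 0.0383 bar angle 84.69 carton long angle 84.59
tool in bar -0.115 0.0334
```

Request:
{"fn": "jog_arm", "kwargs": {
  "increments": [
    [1, [-0.001, 0, 0], 0],
    [1, [-0.001, 0, 0], 0],
    [1, [-0.001, 0, 0], 0],
    [1, [0, 0, 0], 0]
  ]
}}

```text
time_s: 9.55
tool_pos: [0.5813, -0.005, 0.0326]
ee_rot: [-0.144, -3.137, 0.0]
wrist_force: [-3.6, 0.8, 2.8]
gripper_width: 1.002
```

Request:
{"fn": "jog_arm", "kwargs": {
  "increments": [
    [1, [-0.001, 0, 0], 0],
    [1, [0, 0, 0], 0]
  ]
}}

```text
time_s: 9.75
tool_pos: [0.5814, -0.0051, 0.0325]
ee_rot: [-0.144, -3.134, 0.0]
wrist_force: [-6.7, -0.6, 6.5]
gripper_width: 1.0
```

Request:
{"fn": "jog_arm", "kwargs": {
  "increments": [
    [1, [-0.001, 0, 0], 0],
    [1, [0, 0, 0], 0]
  ]
}}

```text
time_s: 9.95
tool_pos: [0.5815, -0.0051, 0.0324]
ee_rot: [-0.143, -3.132, 0.0]
wrist_force: [-10.4, -0.4, 7.1]
gripper_width: 0.997
```

The TCP has stalled and the force has risen to 10 N, so the carton is seated against the bar. I'll back straight off, then go up and away towards the robot.

Request:
{"fn": "jog_arm", "kwargs": {
  "increments": [
    [1, [0.002, 0, 0], 0],
    [1, [0.003, 0, 0], 0],
    [1, [0.01, 0, 0], 0],
    [1, [0.03, 0, 0], 0],
    [1, [0.04, 0, 0], 0],
    [1, [0.02, 0, 0], 0],
    [1, [0, 0, -0.045], 0],
    [1, [0, 0, -0.045], 0],
    [1, [0, 0, -0.045], 0],
    [1, [0.045, 0, 0], 0],
    [1, [0.02, 0, 0], 0],
    [1, [0, 0, 0], 0]
  ]
}}

```text
time_s: 11.15
tool_pos: [0.413, 0.0108, 0.1676]
ee_rot: [0.145, 3.136, 0.0]
wrist_force: [0.1, -0.4, -0.8]
gripper_width: 1.0
```

```bash
python3 meas.py
python3 - <<'E'
from h import *
for n in("top","side"):
    p,d=manip.camera(n); W=cloud(n,d)
    if n=="side": cv2.imwrite("pics/s9.png",cv2.resize(p[140:400,180:480],None,fx=2,fy=2))
    for th in("white_carton","mug","code_scanner","label_roll","marker_a"):
        for r in manip.silhouettes(th,n)[:1]:
            q=W[r["mask"]&(d>0)]; print(n,th,round(r["confidence"],2),np.percentile(q,[2,50,98],axis=0).round(3).tolist())
E
```

```text
[0.41406373 0.01063974 0.16771391] [1.44907158e-01 3.13605123e+00 1.00358727e-05]
carton 1711 (array([ 0.6374, -0.0054]), array([0.1693, 0.091 ]), 85.02) z 0.04909218798060126
[[0.5849999785423279, -0.0860000029206276], [0.675000011920929, -0.09399999678134918], [0.6899999976158142, 0.07500000298023224], [0.5989999771118164, 0.08299999684095383]]
bar slope,x0 [0.0911 0.6945] y range [-0.242  0.145] 754
carton in bar -0.0563 0.038 bar angle 84.8 carton long angle 85.02
tool in bar -0.2802 0.0337
top white_carton 0.72 [[0.317, -0.293, 0.002], [0.348, -0.241, 0.009], [0.379, -0.19, 0.016]]
top mug 0.88 [[0.417, 0.325, 0.001], [0.461, 0.375, 0.034], [0.502, 0.408, 0.089]]
top label_roll 0.64 [[0.589, -0.433, -0.003], [0.63, -0.392, 0.036], [0.674, -0.351, 0.044]]
top marker_a 0.72 [[0.32, -0.297, -0.0], [0.357, -0.259, 0.009], [0.383, -0.193, 0.016]]
side white_carton 0.8 [[0.477, -0.226, -0.0], [0.518, -0.219, 0.057], [0.581, -0.158, 0.091]]
side mug 0.7 [[0.415, 0.346, 0.004], [0.42, 0.359, 0.05], [0.436, 0.404, 0.086]]
side code_scanner 0.82 [[0.314, -0.519, 0.001], [0.384, -0.473, 0.03], [0.436, -0.415, 0.049]]
side label_roll 0.89 [[0.589, -0.433, -0.0], [0.619, -0.409, 0.032], [0.664, -0.357, 0.038]]
```

View pics/m.png

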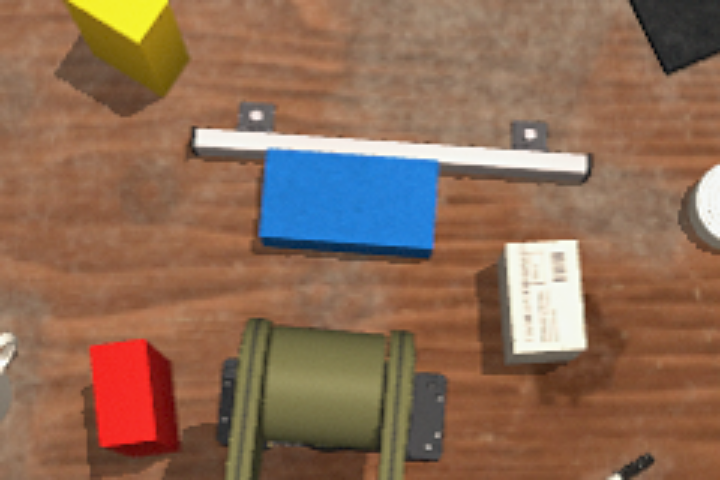

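View pics/s9.png

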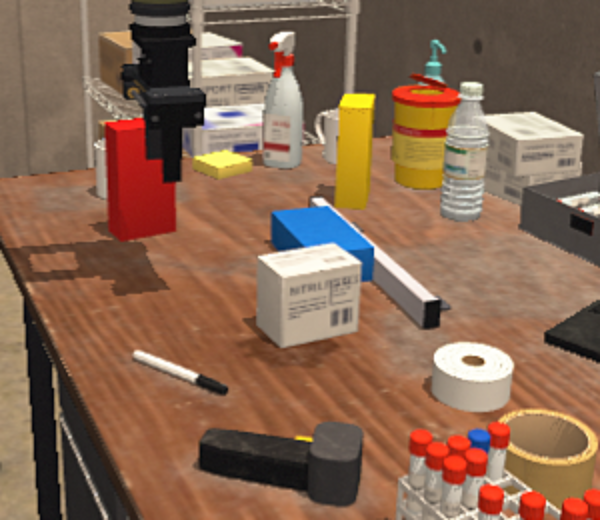

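The top picture shows the carton's far long side flush along the bar at crop (265–438, 150–160). Nothing else has moved, and the gripper is well clear.

```bash
python3 -c "
from cell import manip
print(manip.finish_job())"
```

```text
the job is handed in; nothing more can be done
None
```

I tipped the blue carton with the shut fingertips so it fell flat towards the bar's middle. I then pushed it about 90 mm with the open fingers until it sat against the bar, and handed the job in at about 11.5 s. `finish_job` gave no verdict.

**Seating:** the arm stalled against the bar with a wrist force of about 10 N along the push. That was the highest horizontal force I read, always at the end of a move.

**Final position:**

| Check | Measured | Allowed |
|---|---|---|
| Carton centre in front of the bar (bar frame x) | -0.056 m (flush is -0.055) | -0.060 to -0.048 m |
| Carton centre along the bar (bar frame y) | 0.038 m | within ±0.12 m |
| Angle to the bar | about 0.2° | under 2.3° |
| Height of the top face | 0.049 m (flat) | about 0.050 m |

**Other things on the desk:** the white carton, mug, scanner and label roll measured where they were at the start, within a few millimetres. The marker's points shifted by up to 12 mm, but the pen looks unmoved and the arm never went near it. I put that down to the detector's mask.

**Disagreements in the last check:** in the top view the network labelled the marker as the white carton, and it did not find the scanner there. The side view confirmed both of those were in place.

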